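# Check the tread depth of a tyre section

## Robot

A 6-joint arm with a two-finger parallel gripper is mounted at the origin on the work surface. World frame = base frame: x ahead of the robot, y to its left, z up, the work surface at z = 0. Lengths are in m, angles in rad, forces in N, time in s.
With the tool pointing down it reaches from about 0.225 to 0.875 m from the base axis. Payload 3.4 kg.
Tool frame: the origin (TCP) lies at the very end of the fingers, on their centre line; the grasp point (between the pads) lies 19 mm behind it; z points along the fingers, y is the line along which they close (so a half turn about z gives the same grasp; the last joint's range is limited). The gripper opens to 85 mm and grips with 20 to 120 N. Pads are 22 mm wide; open, the fingers measure 114 mm over their backs; the gripper's body (76 mm by 85 mm) begins 54 mm behind the grasp point. The pads swing forward as they close: fully open they stand 13 mm farther back than shut.
Start: joints at [1.016, 0.276, 1.505, -0, 1.361, -0.121], TCP at [0.242, 0.522, 0.231] pointing down, gripper open.
Joint ranges: [-2.89, 2.89], [-0.75, 2.08], [0.22, 2.7], [-1.18, 4.32], [0.11, 2.71], [-2.7, 2.7]. Speed limits (rad/s): [2.57, 2.57, 3.14, 3.14, 3.14, 3.14].

## Interface

Orientations are given as a unit quaternion [w, x, y, z].
In Python, from rig import readout, vision, manip gives the robot as it stands.
- The arm moves only by the shell command python3 -m handwheel 'ROWS' [FORCE]. ROWS is JSON, a list of rows, each a list of 3 entries, a list of its own where there are three numbers: the shift along the tool's x, y, z in mm, then the turn, a rotation vector about the tool's x, y, z in units of 6 degrees (1.0 is 6 degrees), then the closure, from -1 (fully open) to 1 (shut), so that 0 is half open. A call has 1 to 20 rows; each row shifts and turns the commanded pose from where the row before left it, along the tool's axes as they then stand; what a row does not reach is not made up. A row lasts 1/8 s, in which the tool goes at most 62.5 mm and 10.7 degrees, less where a joint would pass 70% of its speed; a pose out of reach is approached as far as the arm can. A call is refused whole if a number of a shift passes 62.5 or a number of a turn 1, either way. A call with a gripper value outside its range is refused whole. The fingers move at their own pace and stop on an object; FORCE is the grip in N (left out, the last holds). Time passes only in rows, so rows that do not move let the fingers close. It gives the time, the measured TCP pose, the force, the opening and the grip force at its end, in the units of the state.
- readout.get_state(): the state, without advancing time (a new reading comes with each control period).
- vision.get_image(name): name is "side" or "top"; returns the picture (400x640x3 uint8, blue, green, red); there is no depth.
- vision.camera_params(name): a dict with "intrinsics" (3x3 intrinsics, pixels), "rvec" (rotation vector, rad) and "tvec" (3), from world to camera coordinates, as OpenCV has them. Camera axes: x right, y down, z forward; pixel columns grow to the right and rows downward; lengths in m; the calibration is good to about 2 mm. A picture is of the moment at which its call begins. camera_params takes no time and is no camera call.
- manip.sign_off(): hands the job in; it is judged then, once.
The state is a dict: "clock": time; "qpos": joint angles; "qd": joint speeds; "effort": joint torques, N m; "position": TCP position; "ee_rot": TCP orientation; "contact_force": force on the tool from outside, world axes, zero at the start; "moment": the same for the moment, N m; "width": finger opening in m; "gripper_force": force on a finger pad.
Only numpy, scipy, OpenCV 4.12 (cv2) and the standard library are available. Lean on these libraries where they do the work, as an engineer would, in place of code of your own. Each camera call takes 0.05 s, during which the arm holds its last target. There are 200 camera calls.

## Task

Take the green sprung depth gauge from its orange rest and measure the middle groove (the one between the yellow lines) of the tyre section on the sloping stand: push the probe straight into the groove, foot across it, until the foot sits flat on the tread, and keep it there for about a second to read the depth. Then stand the gauge back upright on its rest with the probe hanging free in the slot, let go, and leave the other things where they are.

Things in the scene. Friction and masses are not known exactly. Their poses are not given: they have to be found in the camera images.
- gauge_grip (a point): Sprung depth gauge: the point to grip, on the axis of its square green barrel (24 x 24 mm, from 12 to 90 mm above the foot's underside), 60 mm above the foot's underside. z up the barrel, y along the foot's 70 mm length, x along its 30 mm width. A thin red stem stands 6 mm above the barrel and rises as the probe goes in. 0.2 to 0.3 kg; the same turned half round.
- gauge_foot (a point): Centre of the flat underside of the gauge's steel foot (a bar 30 mm in x, 70 mm in y, 12 mm thick), 60 mm below gauge_grip; same axes. The round steel probe (5 mm thick, round tip) sticks out 16 mm below this point when free.
- probe (a joint): How far the gauge's sprung probe is pushed in, m: 0 free (tip 16 mm below the foot), 0.016 level with the foot's underside, stop at 0.018. This is the reading: groove depth = 0.016 minus this. The spring pushes with about 2 N at first and 5 N at 8 mm.
- groove_mid (a point): Mouth of the tyre's middle groove: on its centre line, half-way up the slope, level with the tread face, 105 mm above the table. x up the slope along the groove, y across the grooves, z square out of the tread face (35 degrees off vertical, leaning towards the robot's side). The groove is 12 mm wide, 8 mm deep, 150 mm long, with a thin yellow line along each edge.
- tread: Black tyre section, fixed on a blue sloping stand (190 x 150 mm): flat tread face 150 mm up the slope by 116 mm across, sloped 35 degrees, low edge towards the robot but turned up to 26 degrees about the vertical. Three straight grooves run up the slope, 32 mm apart; only the middle one has yellow lines. Highest edge 150 mm above the table. Origin and axes as groove_mid.
- rest_top (a point): The gauge's rest: orange block (fixed), 110 mm in x, 100 mm in y, 40 mm tall, with an open slot 26 mm wide, 30 mm deep along its whole x length. The gauge stands upright with its foot lying across the slot, on both sides of it, and the probe hanging free in the slot. This point is the block's centre, level with its top; x along the slot, y across it, z up.
- piston: Bystander, loose: bare aluminium piston standing upright, 54 mm across, 58 mm tall. Origin: middle of its underside.
- partbox: Bystander, loose: small cardboard box, 50 x 50 x 80 mm tall. Origin: middle of its underside.
- spraycan: Bystander, loose: spray can with a red band, 64 mm across, 190 mm tall. Origin: middle of its underside.
- headlamp: Bystander, loose: round chrome headlamp lying face up, 156 mm across, 98 mm tall. Origin: middle of its underside.
- spanner: Bystander, loose: steel spanner, 180 mm long, lying flat. Origin: middle of its length, on the underside.
- bearing: Bystander, loose: steel bearing ring, 62 mm across, 16 mm tall, lying flat. Origin: middle of its underside.
- taillamp: Bystander, loose: red tail lamp on a black base, 60 x 110 x 50 mm. Origin: middle of its underside.
There are look-alikes about, which are no part of the job. Of the things that look like the part that bears rest_top, take the one that is farthest from the robot's base at the start.

How it is judged:
On the way:
1. probe on the bottom of the middle groove (pushed in 6 to 10 mm), foot flat on the tread (within 5 degrees and 2 mm) and across the groove (within 17 degrees), for half a second (x of gauge_foot in the frame of groove_mid between -0.06 and 0.06 m and y of gauge_foot in the frame of groove_mid between -0.006 and 0.006 m and z of gauge_foot in the frame of groove_mid between -0.002 and 0.002 m and value of joint probe between 0.006 and 0.01 m and angle between the z axis of gauge_foot and the z axis of groove_mid, either way round below 0.087 rad and angle between the y axis of gauge_foot and the y axis of groove_mid, either way round below 0.3 rad), for 0.5 s.
At the end, for the whole second after the job is handed in: The gauge stands upright (within 4.5 degrees) and still on the orange rest, foot on the top (within 3 mm), within 45 mm of the middle along the slot and 13 mm across it, probe hanging free in the slot (pushed in less than 2 mm), released (x of gauge_foot in the frame of rest_top between -0.045 and 0.045 m and y of gauge_foot in the frame of rest_top between -0.013 and 0.013 m and z of gauge_foot in the frame of rest_top between -0.003 and 0.003 m and angle between gauge_foot's own z axis and vertical below 0.08 rad and value of joint probe below 0.002 m and linear speed of gauge below 0.02 m/s and angular speed of gauge below 0.1 rad/s); the robot touches nothing.
It fails at once if one of the bystanders is pushed more than 30 mm from its place (distance of any of piston, partbox, spraycan, headlamp, spanner, bearing, taillamp from where it was at the start of the episode above 0.03 m).
It fails at once if one of the bystanders is tipped over (angle between any of piston, partbox, spraycan, headlamp, spanner, bearing, taillamp's own z axis and vertical above 0.5 rad).
It also fails if it takes over 58 s, if anything falls off the work surface, if the arm or the gripper's body presses on something with over 40 N, if the wrist force passes 120 N, or if a joint passes its speed limit or range.

## Working session

There is one attempt and no reset: what is moved stays moved. The work goes in short steps, Python scripts to look and compute and a shell command to move; the robot and the scene stay as the last step left them, time stands still between calls to the robot, and variables do not carry over. Pictures are saved under pics/ and viewed, at most 10 in all, crops included, and the job is handed in when it is done.

```bash
ls; mkdir -p pics; python3 - <<'E'
from rig import readout, vision
import cv2
for n in("side","top"):
    im=vision.get_image(n); cv2.imwrite(f"pics/{n}0.png",im)
    print(n,vision.camera_params(n))
print(readout.get_state())
E
```

```text
pics
side {'intrinsics': array([[409.61365578,   0.        , 315.28156965],
       [  0.        , 409.61365578, 204.89931945],
       [  0.        ,   0.        ,   1.        ]]), 'rvec': array([ 0.12955496, -2.62508511,  1.57841541]), 'tvec': array([0.52491126, 0.11929728, 0.89714889])}
top {'intrinsics': array([[362.69333858,   0.        , 310.74160036],
       [  0.        , 362.69333858, 202.1611267 ],
       [  0.        ,   0.        ,   1.        ]]), 'rvec': array([ 2.20066115, -2.20557538,  0.08147398]), 'tvec': array([-0.05207613,  0.52734249,  1.02602746])}
{'clock': 0.1, 'qpos': array([ 1.01604521e+00,  2.76507737e-01,  1.50597939e+00, -1.62750145e-05,
        1.36072951e+00, -1.21004563e-01]), 'qd': array([-2.41267623e-04, -1.16663079e-03, -4.05378953e-03,  8.31238106e-04,
       -1.48389233e-03,  8.07292457e-05]), 'effort': array([ 2.94493191e-03, -4.17698014e+01, -2.46405405e+01, -2.52596183e-04,
        5.88083363e-03,  2.06350158e-06]), 'position': array([0.24142034, 0.52134526, 0.23055074]), 'ee_rot': array([-2.61656200e-04,  2.15175464e-01,  9.76575066e-01, -7.68719414e-04]), 'contact_force': array([0.02095959, 0.66857434, 0.51932828]), 'moment': array([ 0.04043459, -0.06308215, -0.02295362]), 'gripper_force': 0.0, 'width': 0.08516831351528771}
```

View pics/side0.png

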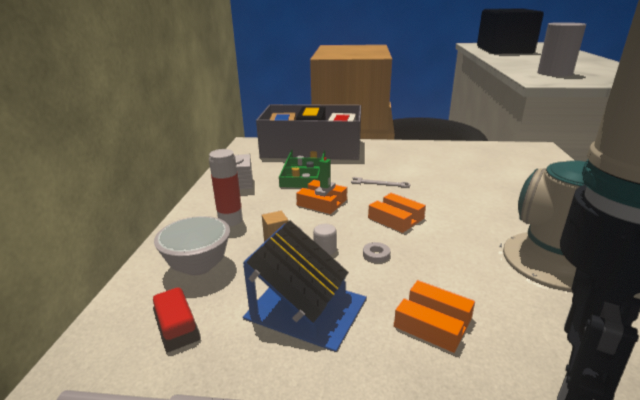

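View pics/top0.png

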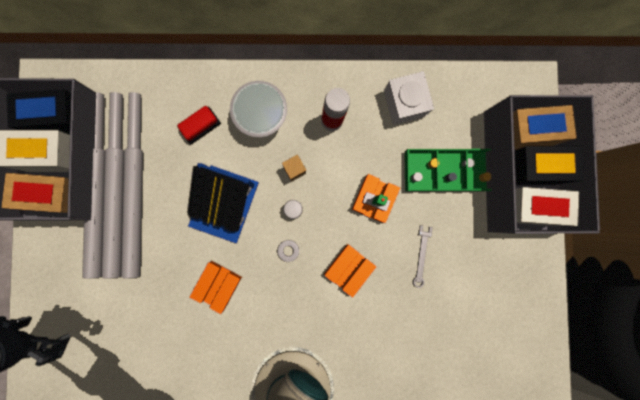

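The side view shows the tyre at (300,265), and the gauge on the rear orange block at (325,195). In the top view the gauge is at (378,200), the other blocks are at (350,270) and (215,287), and the tread's yellow lines are at (215,200).

```bash
cat > h.py <<'E'
import numpy as np, cv2
from rig import readout, vision
def cam(n):
    p=vision.camera_params(n); R=cv2.Rodrigues(p["rvec"])[0]; return p["intrinsics"],R,p["tvec"]
def ray(n,uv):
    K,R,t=cam(n); d=R.T@np.linalg.inv(K)@np.array([uv[0],uv[1],1.]); return -R.T@t,d
def onz(n,uv,z):
    c,d=ray(n,uv); return c+d*(z-c[2])/d[2]
def tri(uvs,uvt):
    a,b=ray("side",uvs); c,d=ray("top",uvt); s=np.linalg.lstsq(np.c_[b,-d],c-a,rcond=None)[0]
    return (a+b*s[0]+c+d*s[1])/2, np.linalg.norm(a+b*s[0]-c-d*s[1])
def px(n,P):
    K,R,t=cam(n); q=K@(R@np.asarray(P,float)+t); return q[:2]/q[2]
E
python3 - <<'E'
from h import *
top=cv2.imread("pics/top0.png"); side=cv2.imread("pics/side0.png")
for n,im in(("top",top),("side",side)):
    hsv=cv2.cvtColor(im,cv2.COLOR_BGR2HSV)
    for nm,lo,hi,z in(("orange",(5,200,120),(15,255,255),.04),("yellow",(20,120,80),(32,255,255),.105),("green",(50,100,40),(90,255,255),.13)):
        m=cv2.inRange(hsv,lo,hi)
        cs,_=cv2.findContours(m,cv2.RETR_EXTERNAL,cv2.CHAIN_APPROX_NONE)
        for c in cs:
            a=cv2.contourArea(c)
            if a<12: continue
            r=cv2.minAreaRect(c); p=onz(n,r[0],z)
            print(n,nm,a,np.round(r[0],1),np.round(r[1],1),round(r[2],1),np.round(p,3))
print("base",px("top",[0,0,0]))
a=cv2.resize(top[165:235,340:420],None,fx=5,fy=5,interpolation=2)
b=cv2.resize(top[155:245,180:265],None,fx=4.5,fy=4.5,interpolation=2)[:400]
c=cv2.resize(side[170:220,290:355],None,fx=5,fy=5,interpolation=2)[:200]
W=np.zeros((600,800,3),np.uint8); W[:350,:400]=a; W[:b.shape[0],400:400+b.shape[1]]=b; W[350:550,:325]=c[:200]
cv2.imwrite("pics/c1.png",W)
E
```

```text
top orange 1341.5 [215.3 286.6] [35.3 41.4] 28.4 [0.294 0.211 0.04 ]
top orange 1185.5 [349.4 270.5] [35.5 38.4] 37.9 [ 0.335 -0.16   0.04 ]
top orange 252.5 [385.6 202.8] [12.4 37.8] 22.9 [ 0.524 -0.263  0.04 ]
top orange 445.0 [368.5 195.6] [20.7 37.8] 24.1 [ 0.544 -0.215  0.04 ]
top yellow 22.0 [218.4 198.6] [ 1.6 37.5] 10.3 [0.532 0.19  0.105]
top yellow 22.0 [211.7 199. ] [ 1.5 44.6] 9.5 [0.531 0.207 0.105]
top yellow 46.0 [433.5 162.5] [9. 7.] 90.0 [ 0.627 -0.378  0.105]
top yellow 712.0 [555. 163.] [20. 40.] 90.0 [ 0.626 -0.704  0.105]
top yellow 728.5 [ 26.  147.5] [19. 40.] 90.0 [0.666 0.689 0.105]
top green 257.5 [309.5 388.4] [35.5 11.2] 29.1 [ 0.058 -0.047  0.13 ]
top green 72.5 [380.6 200.3] [ 9.4 10.7] 26.6 [ 0.525 -0.23   0.13 ]
top green 3164.5 [447.5 169. ] [42. 85.] 90.0 [ 0.606 -0.405  0.13 ]
side orange 992.5 [431.4 316.8] [70.7 16.9] 21.8 [0.302 0.248 0.04 ]
side orange 713.0 [442.  296.4] [63.2 13. ] 20.0 [0.276 0.193 0.04 ]
side orange 270.5 [390.6 209.4] [41.5  8.6] 21.0 [ 0.351 -0.131  0.04 ]
side orange 201.5 [404.  201.4] [38.8  6.7] 19.7 [ 0.314 -0.177  0.04 ]
side orange 174.5 [316.6 194.3] [38.6  8.1] 13.4 [ 0.547 -0.203  0.04 ]
side orange 47.0 [338.9 188.8] [11.6  5.9] 11.3 [ 0.488 -0.241  0.04 ]
side orange 48.0 [313.5 183. ] [ 6. 11.] 90.0 [ 0.563 -0.275  0.04 ]
side yellow 157.5 [302.2 265.8] [83.5  2.6] 41.9 [0.526 0.21  0.105]
side yellow 148.0 [306.5 260.5] [82.1  2.5] 41.8 [0.52  0.194 0.105]
side yellow 110.5 [310.5 111. ] [ 8. 17.] 90.0 [ 0.636 -0.81   0.105]
side green 232.0 [622.9 193. ] [33.4 22.4] 4.1 [-0.136 -0.074  0.13 ]
side green 91.5 [576.8 165.8] [16.4  9.2] 18.4 [-0.107 -0.227  0.13 ]
side green 1108.0 [304.5 169.5] [48.6 34.2] 1.7 [ 0.571 -0.161  0.13 ]
base [292.3330619  388.57290988]
```

View pics/c1.png

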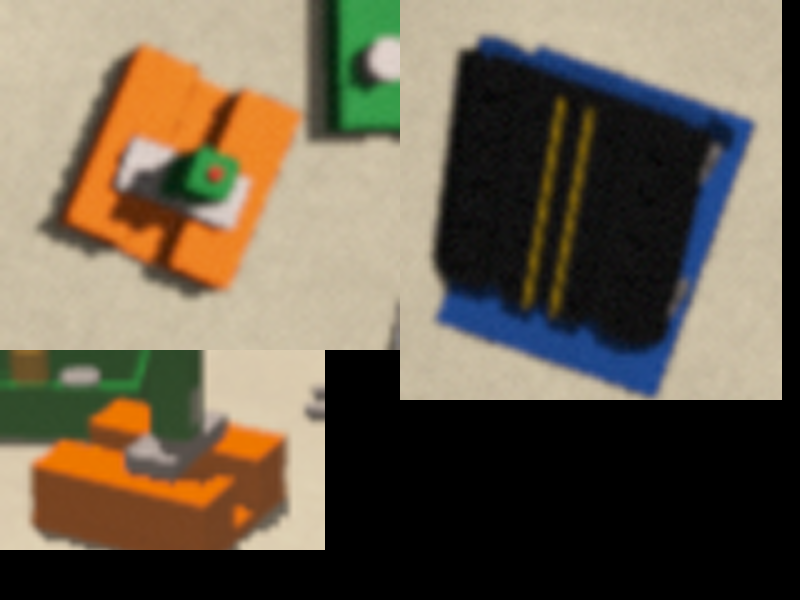

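The crop shows the gauge upright on the far rest. Its foot corners are at about (133,137), (118,188), (238,228) and (250,185) in the crop, and its red stem is at (214,174). The yellow lines are clear on the tread.

```bash
python3 - <<'E'
from h import *
top=cv2.imread("pics/top0.png"); side=cv2.imread("pics/side0.png")
C=lambda x,y:(340+(x+.5)/5-.5,165+(y+.5)/5-.5)
print("stem",onz("top",C(214,174),.136),"top",onz("top",C(211,174),.13))
f=[onz("top",C(*p),.052) for p in((133,137),(118,188),(238,228),(250,185))]
print("foot c",np.mean(f,0)); 
for a,b in((0,1),(1,2),(2,3)): d=f[b]-f[a]; print(np.linalg.norm(d),np.degrees(np.arctan2(d[1],d[0])))
b=[onz("top",C(*p),.04) for p in((142,45),(300,115),(228,290),(65,222))]
print("block",np.mean(b,0))
for i in range(4): d=b[(i+1)%4]-b[i]; print(np.linalg.norm(d),np.degrees(np.arctan2(d[1],d[0])))
# yellow line ends
E={}
for n,im,roi in(("top",top,(190,165,240,240)),("side",side,(250,220,350,300))):
    x0,y0,x1,y1=roi
    m=cv2.inRange(cv2.cvtColor(im,cv2.COLOR_BGR2HSV),(18,90,60),(34,255,255))[y0:y1,x0:x1]
    k,l,s,c=cv2.connectedComponentsWithStats(m)
    L=[]
    for i in np.argsort(-s[1:,4])[:2]+1:
        p=np.argwhere(l==i)[:,::-1]+[x0,y0]; vx,vy,cx,cy=cv2.fitLine(p.astype(np.float32),2,0,.01,.01).ravel()
        t=(p-[cx,cy])@[vx,vy]; L.append([np.array([cx,cy])+q*np.array([vx,vy]) for q in(t.min()-.5,t.max()+.5)])
        print(n,s[i,4],np.round(L[-1],1))
    E[n]=L
# planes: groove centre line = intersection of the two view planes of mean line
P={}
for n in E:
    L=[sorted(l,key=lambda p:p[1]) for l in E[n]]   # top end (high) first in both views
    P[n]=(np.mean([l[0] for l in L],0),np.mean([l[1] for l in L],0))
hi,e1=tri(P["side"][0],P["top"][0]); lo,e2=tri(P["side"][1],P["top"][1])
print("ends",hi,e1,lo,e2,np.linalg.norm(hi-lo)); 
N=[]
for n in P:
    c,d1=ray(n,P[n][0]);_,d2=ray(n,P[n][1]); w=np.cross(d1,d2); N.append((w/np.linalg.norm(w),c))
u=np.cross(N[0][0],N[1][0]);u/=np.linalg.norm(u);u*=np.sign(u[2])
print("dir",u,"slope",np.degrees(np.arcsin(u[2])),"yaw",np.degrees(np.arctan2(u[1],u[0])))
p=np.linalg.solve(np.array([N[0][0],N[1][0],[0,0,1]]),[N[0][0]@N[0][1],N[1][0]@N[1][1],.105]);print("mid",p,(hi+lo)/2)
E
```

```text
stem [ 0.52734544 -0.23341071  0.136     ] top [ 0.52771931 -0.23317652  0.13      ]
foot c [ 0.52673826 -0.23535564  0.052     ]
0.029677260608772894 163.01784132214135
0.0702250255619067 -108.55806535324622
0.024910720437129934 -16.4189364334525
block [ 0.53685182 -0.23738817  0.04      ]
0.09742517402655952 -114.06507880274411
0.10708236882571863 156.81418232648517
0.09898089095569725 67.21722411500366
0.10928486562045289 -24.006206090535617
top 119 [[213.4 224.6]
 [221.9 178.5]]
top 115 [[207.6 222.6]
 [215.5 176.4]]
side 283 [[270.2 237.1]
 [333.6 294.2]]
side 272 [[275.4 232.9]
 [337.3 288.4]]
ends [0.58199148 0.1794642  0.1469602 ] 0.0007469999429696563 [0.46654106 0.22049878 0.06082233] 0.0005213291100965833 0.14977438996259265
dir [ 0.77050437 -0.27360378  0.57572909] slope 35.15070661435546 yaw -19.54979711505589
mid [0.52529262 0.19962409 0.105     ] [0.52426627 0.19998149 0.10389127]
```

```bash
cat >> h.py <<'E'
from scipy.spatial.transform import Rotation as Rot
def Rz(yaw,tilt=0):
    # tool y along yaw heading (up-slope by tilt deg), tool z into the surface
    y=np.array([np.cos(np.radians(yaw))*np.cos(np.radians(tilt)),np.sin(np.radians(yaw))*np.cos(np.radians(tilt)),np.sin(np.radians(tilt))])
    h=np.array([-np.sin(np.radians(yaw)),np.cos(np.radians(yaw)),0])
    z=np.cross(h,y)            # -(y x h) = -normal
    return np.c_[np.cross(y,z),y,z]
def delta(pos,R):
    s=readout.get_state(); q=s["ee_rot"]; R0=Rot.from_quat([q[1],q[2],q[3],q[0]]).as_matrix()
    print("t",s["clock"],"pos",np.round(s["position"],4),"q",np.round(s["qpos"],2),"F",np.round(s["contact_force"],1),"w",round(s["width"],4),s["gripper_force"])
    print("shift mm (tool)",np.round(1e3*R0.T@(np.array(pos)-s["position"]),1),"shift in TARGET axes",np.round(1e3*R.T@(np.array(pos)-s["position"]),1),"turn units",np.round(np.degrees(Rot.from_matrix(R0.T@R).as_rotvec())/6,2))
E
T="[[-36,-35,0],[0,0,1],-1]"; python3 -m handwheel '[[[-36,-35,0],[0,0,0],-1],[[-36,-35,0],[0,0,0],-1],[[-36,-35,0],[0,0,0],-1],[[-36,-35,0],[0,0,0],-1],[[-36,-35,0],[0,0,0],-1],[[-36,-35,0],[0,0,0],-1],[[-36,-35,0],[0,0,0],-1],[[-36,-35,0],[0,0,0],-1],[[-36,-35,0],[0,0,0],-1],[[-36,-35,0],[0,0,0],-1],[[-36,-35,0],[0,0,0],-1],[[-36,-35,0],[0,0,0],-1],[[-36,-35,0],[0,0,0],-1],[[-36,-35,0],[0,0,0],-1],[[-36,-35,0],[0,0,0],-1],[[-36,-35,0],[0,0,0],-1]]'
python3 -c "
from h import *
delta([.527,-.2345,.20],Rz(-17.5))"
```

```text
clock: 2.1
position: [0.5292, -0.23, 0.2308]
ee_rot: [-0.0, 0.215, 0.977, 0.0]
contact_force: [0.4, 0.1, 1.1]
width: 0.0856
gripper_force: 0.0
t 2.1 pos [ 0.5292 -0.23    0.2308] q [-0.53  0.28  1.5   0.    1.36 -1.67] F [0.4 0.1 1.1] w 0.0856 0.0
shift mm (tool) [ 0.  -5.1 30.8] shift in TARGET axes [-5.  -0.7 30.8] turn units [-0.000e+00 -1.000e-02  1.377e+01]
```

```bash
python3 -m handwheel '[[[0,0,0],[0,0,0.98],-1],[[0,0,0],[0,0,0.98],-1],[[0,0,0],[0,0,0.98],-1],[[0,0,0],[0,0,0.98],-1],[[0,0,0],[0,0,0.98],-1],[[0,0,0],[0,0,0.98],-1],[[0,0,0],[0,0,0.98],-1],[[0,0,0],[0,0,0.98],-1],[[0,0,0],[0,0,0.98],-1],[[0,0,0],[0,0,0.98],-1],[[0,0,0],[0,0,0.98],-1],[[0,0,0],[0,0,0.98],-1],[[0,0,0],[0,0,0.98],-1],[[-5,-1,30],[0,0,1],-1]]'
python3 - <<'E'
from h import *
delta([.527,-.2345,.082],Rz(-17.5))
t=vision.get_image("top");s=vision.get_image("side")
W=np.zeros((600,800,3),np.uint8)
W[:350,:400]=cv2.resize(t[165:235,340:420],None,fx=5,fy=5,interpolation=2)
W[:500,400:]=cv2.resize(s[110:235,270:370],None,fx=4,fy=4,interpolation=2)
cv2.imwrite("pics/c2.png",W)
E
```

```text
clock: 3.85
position: [0.5285, -0.2338, 0.2028]
ee_rot: [0.002, 0.806, 0.592, 0.001]
contact_force: [0.1, 0.2, -0.5]
width: 0.0856
gripper_force: 0.0
t 3.85 pos [ 0.5285 -0.2338  0.2028] q [-0.54  0.29  1.55  0.    1.29 -0.23] F [ 0.1  0.2 -0.5] w 0.0856 0.0
shift mm (tool) [ -1.   -1.9 120.8] shift in TARGET axes [ -1.1  -1.3 120.8] turn units [0.05 0.01 0.01]
```

View pics/c2.png

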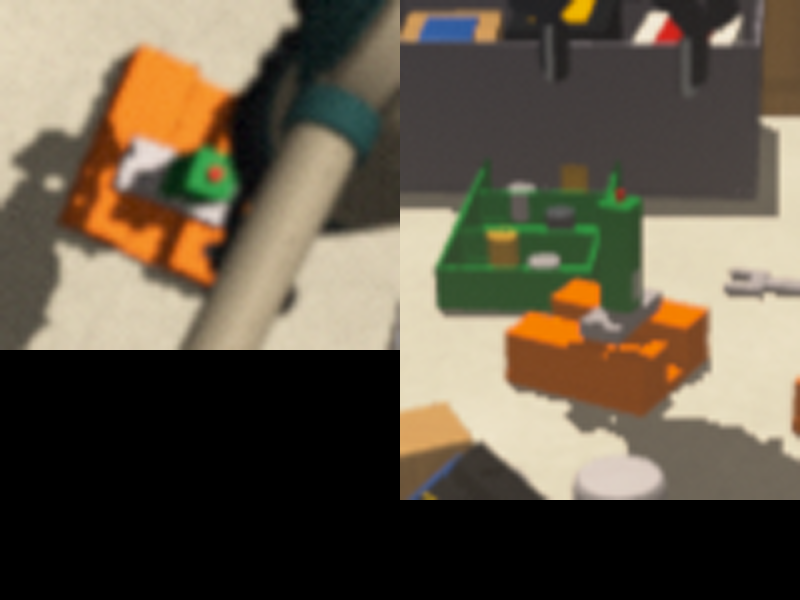

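The fingers straddle the gauge along the slot and are centred on it (in the side crop, fingers at 555 and 695, barrel at 620). I'll descend and grip.

```bash
python3 -m handwheel '[[[-1,-2,20],[0,0,0],-1],[[0,0,25],[0,0,0],-1],[[0,0,25],[0,0,0],-1],[[0,0,25],[0,0,0],-1],[[0,0,17],[0,0,0],-1],[[0,0,8],[0,0,0],-1],[[0,0,0],[0,0,0],-1]]' 
python3 - <<'E'
from h import *
delta([.527,-.2345,.082],Rz(-17.5))
print(tri((325.0,158.5),(382.8,199.8)))
E
python3 -m handwheel '[[[0,0,0],[0,0,0],1],[[0,0,0],[0,0,0],1],[[0,0,0],[0,0,0],1],[[0,0,0],[0,0,0],1],[[0,0,0],[0,0,0],1],[[0,0,0],[0,0,0],1],[[0,0,0],[0,0,0],1],[[0,0,0],[0,0,0],1]]' 60
```

```text
clock: 4.82
position: [0.5249, -0.2335, 0.0813]
ee_rot: [-0.0, 0.805, 0.593, -0.0]
contact_force: [-0.0, -0.9, -0.9]
width: 0.0856
gripper_force: 0.0
t 4.825 pos [ 0.5249 -0.2335  0.0813] q [-0.54  0.4   1.72  0.    1.02 -0.24] F [-0.  -0.9 -0.9] w 0.0856 0.0
shift mm (tool) [-0.4  2.3 -0.7] shift in TARGET axes [-0.4  2.3 -0.7] turn units [-0.   -0.    0.04]
(array([ 0.52609045, -0.23540289,  0.13167059]), np.float64(0.0009937170468305944))
clock: 5.82
position: [0.5254, -0.2339, 0.0818]
ee_rot: [0.001, 0.805, 0.593, 0.0]
contact_force: [1.2, -1.5, 4.1]
width: 0.0238
gripper_force: 61.5
```

```bash
python3 -m handwheel '[[[0,0,-10],[0,0,0],1],[[0,0,-25],[0,0,0],1],[[0,0,-35],[0,0,0],1],[[0,0,-35],[0,0,0],1],[[0,0,-35],[0,0,0],1],[[25,-12,0],[0,0,0],1],[[42,-21,0],[0,0,0],1],[[42,-21,0],[0,0,0],1],[[42,-21,0],[0,0,0],1],[[42,-21,0],[0,0,0],1],[[42,-21,0],[0,0,0],1],[[42,-21,0],[0,0,0],1],[[42,-21,0],[0,0,0],1],[[42,-21,0],[0,0,0],1],[[42,-21,0],[0,0,0],1],[[17,-8,0],[0,0,0],1],[[0,0,0],[0,0,0],1]]' 
python3 - <<'E'
from h import *
R=Rz(-19.5,35); m=np.array([.525,.1997,.105])
delta(m-R[:,2]*.1413,R)
E
```

```text
clock: 7.95
position: [0.4491, 0.23, 0.2207]
ee_rot: [-0.0, 0.805, 0.594, -0.001]
contact_force: [0.6, -0.7, -2.1]
width: 0.0229
gripper_force: 60.8
t 7.95 pos [0.4491 0.23   0.2207] q [ 0.34  0.18  1.67 -0.    1.3   0.64] F [ 0.6 -0.7 -2.1] w 0.0229 60.78403830528259
shift mm (tool) [-3.2  0.5 -0. ] shift in TARGET axes [-3.2  0.5  0.3] turn units [-5.85 -0.1   0.38]
```

```bash
python3 -m handwheel '[[[-3,0,0],[-0.98,0,0.06],1],[[0,0,0],[-0.98,0,0.06],1],[[0,0,0],[-0.98,0,0.06],1],[[0,0,0],[-0.98,0,0.06],1],[[0,0,0],[-0.98,0,0.06],1],[[0,0,0],[-0.95,0,0.06],1],[[0,0,0],[0,0,0],1],[[0,0,0],[0,0,0],1]]' 
python3 - <<'E'
from h import *
R=Rz(-19.5,35); m=np.array([.525,.1997,.105])
delta(m-R[:,2]*.0713,R)
E
```

```text
clock: 8.95
position: [0.4498, 0.2261, 0.2216]
ee_rot: [0.243, 0.779, 0.55, 0.178]
contact_force: [0.7, -0.1, -1.8]
width: 0.0231
gripper_force: 61.0
t 8.95 pos [0.4498 0.2261 0.2216] q [ 0.68  0.05  1.99 -0.69  0.87  1.42] F [ 0.7 -0.1 -1.8] w 0.0231 61.03781461715698
shift mm (tool) [-0.5 -1.6 70. ] shift in TARGET axes [ 0.2 -1.5 70. ] turn units [ 0.01 -0.1  -0.05]
```

```bash
python3 -m handwheel '[[[0,0,20],[0,-0.1,-0.05],1],[[0,-1,25],[0,0,0],1],[[0,0,18],[0,0,0],1],[[0,0,7],[0,0,0],1],[[0,0,0],[0,0,0],1],[[0,0,0],[0,0,0],1]]' 
python3 - <<'E'
from h import *
R=Rz(-19.5,35); m=np.array([.525,.1997,.105])
delta(m-R[:,2]*.0413,R)
t=vision.get_image("top");s=vision.get_image("side")
W=np.zeros((600,800,3),np.uint8)
W[:450,:400]=cv2.resize(t[155:245,180:260],None,fx=5,fy=5,interpolation=2)
W[:600,400:]=cv2.resize(s[170:320,250:350],None,fx=4,fy=4,interpolation=2)
cv2.imwrite("pics/c3.png",W);cv2.imwrite("pics/s3.png",s)
print(px("side",m),px("side",m-R[:,2]*.014))
E
```

```text
clock: 9.7
position: [0.4869, 0.2139, 0.1639]
ee_rot: [0.246, 0.778, 0.551, 0.174]
contact_force: [0.2, -0.8, -2.1]
width: 0.0234
gripper_force: 61.0
t 9.7 pos [0.4869 0.2139 0.1639] q [ 0.6   0.15  2.05 -0.79  0.71  1.5 ] F [ 0.2 -0.8 -2.1] w 0.0234 60.97399950027466
shift mm (tool) [-0.7 -0.5 30.3] shift in TARGET axes [-0.7 -0.4 30.3] turn units [ 0.02 -0.01  0.01]
[303.39930043 262.33460775] [307.22184967 258.11305512]
```

View pics/c3.png

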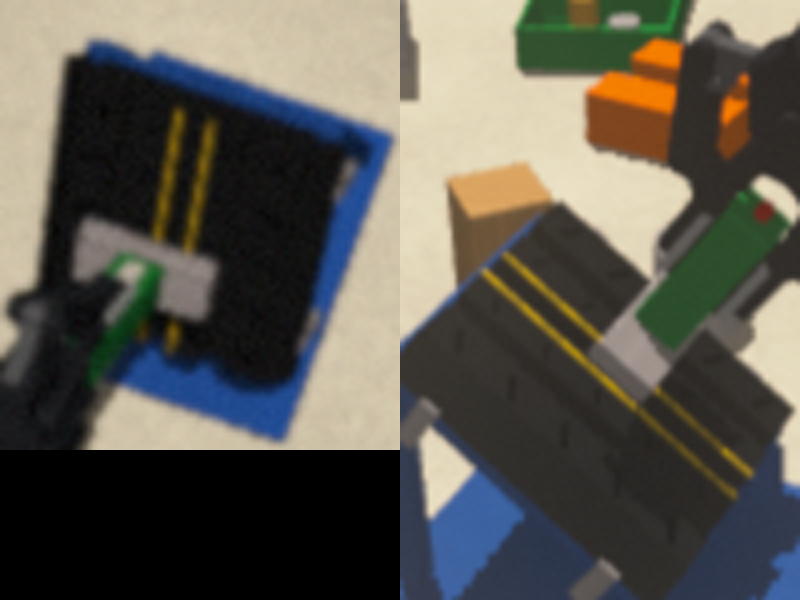

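The gauge is square to the tread and sits over the yellow lines. In the crop, the foot's up-slope edge runs from (85,215) to (220,262). I'll check its lateral offset.

```bash
python3 - <<'E'
from h import *
R=Rz(-19.5,35); m=np.array([.525,.1997,.105]); n=-R[:,2]
def onp(cam,uv,h):
    c,d=ray(cam,uv); p=c+d*(((m+n*h-c)@n)/(d@n)); return np.round(1e3*np.array([(p-m)@R[:,1],(p-m)@R[:,0]]),1)
C=lambda x,y:(180+(x+.5)/5-.5,155+(y+.5)/5-.5)
S=lambda x,y:(250+(x-400+.5)/4-.5,170+(y+.5)/4-.5)
for p in((85,215),(220,262)): print("foot edge (x up, y across) mm",onp("top",C(*p),.030))
for p in((208,320),(75,275)): print("foot dn edge",onp("top",C(*p),.042))
for p in((590,352),(640,402)): print("side end corners",onp("side",S(*p),.030))
for p in((158,235),(190,247)): print("lines",onp("top",C(*p),0))
for p in((600,340),(625,400)): print("lines side",onp("side",S(*p),0))
print("stem side",px("side",m+n*(.030+.096)), S(765,212))
E
```

```text
foot edge (x up, y across) mm [14.7 37.1]
foot edge (x up, y across) mm [ 14.9 -34.9]
foot dn edge [-13.  -37.9]
foot dn edge [-14.1  33.3]
side end corners [13.8 31.9]
side end corners [-15.6  34.2]
lines [-4.4  8.3]
lines [-4.9 -9.5]
lines side [14.1 -8.2]
lines side [-11.6   9.4]
stem side [341.4002942  220.36701353] (340.875, 222.625)
```

```bash
python3 -m handwheel '[[[0,0,8],[0,0,0],1],[[0,0,8],[0,0,0],1],[[0,0,5],[0,0,0],1],[[0,0,4],[0,0,0],1],[[0,0,2],[0,0,0],1],[[0,0,1],[0,0,0],1],[[0,0,0],[0,0,0],1]]' 
python3 - <<'E'
from h import *
R=Rz(-19.5,35); m=np.array([.525,.1997,.105])
delta(m-R[:,2]*.0413,R); print("F tool",R.T@readout.get_state()["contact_force"])
E
```

```text
clock: 10.68
position: [0.5015, 0.2084, 0.1406]
ee_rot: [0.246, 0.778, 0.551, 0.174]
contact_force: [-3.7, 0.4, -0.2]
width: 0.0236
gripper_force: 61.7
t 10.675 pos [0.5015 0.2084 0.1406] q [ 0.57  0.19  2.07 -0.84  0.65  1.54] F [-3.7  0.4 -0.2] w 0.0236 61.669381856918335
shift mm (tool) [-0.4  0.1  2.2] shift in TARGET axes [-0.4  0.2  2.2] turn units [ 0.01 -0.    0.01]
F tool [-0.88796615 -3.07441129 -1.95518605]
```

```bash
python3 -m handwheel '[[[0,0,1],[0,0,0],1],[[0,0,1],[0,0,0],1],[[0,0,0],[0,0,0],1],[[0,0,0],[0,0,0],1]]' 
cat > f.py <<'E'
from h import *
R=Rz(-19.5,35); m=np.array([.525,.1997,.105])
delta(m-R[:,2]*.0413,R); print("F tool",R.T@readout.get_state()["contact_force"])
E
python3 f.py
python3 -m handwheel '[[[0,0,1],[0,0,0],1],[[0,0,0],[0,0,0],1],[[0,0,0],[0,0,0],1]]'; python3 f.py
```

```text
clock: 11.18
position: [0.5025, 0.208, 0.1391]
ee_rot: [0.246, 0.778, 0.551, 0.174]
contact_force: [-5.8, 0.6, 1.8]
width: 0.0233
gripper_force: 62.1
t 11.175 pos [0.5025 0.208  0.1391] q [ 0.57  0.2   2.07 -0.85  0.65  1.55] F [-5.8  0.6  1.8] w 0.0233 62.123626470565796
shift mm (tool) [-0.3  0.1  0.4] shift in TARGET axes [-0.3  0.1  0.4] turn units [ 0.02 -0.    0.01]
F tool [-1.33006438 -3.62138039 -4.74464416]
clock: 11.55
position: [0.5025, 0.2079, 0.139]
ee_rot: [0.246, 0.778, 0.551, 0.174]
contact_force: [-13.5, 1.2, 10.4]
width: 0.0232
gripper_force: 63.6
t 11.55 pos [0.5025 0.2079 0.139 ] q [ 0.57  0.2   2.07 -0.85  0.65  1.55] F [-13.5   1.2  10.4] w 0.0232 63.62993001937866
shift mm (tool) [-0.3  0.1  0.3] shift in TARGET axes [-0.3  0.1  0.3] turn units [ 0.02 -0.01  0.  ]
F tool [ -3.39397864  -4.80701001 -16.02296785]
```

The force along the tool went from 5 to 16 N with no travel, so the foot is seated. I'll hold here and check with a picture.

```bash
python3 -m handwheel '[[[0,0,0],[0,0,0],1],[[0,0,0],[0,0,0],1],[[0,0,0],[0,0,0],1],[[0,0,0],[0,0,0],1],[[0,0,0],[0,0,0],1],[[0,0,0],[0,0,0],1],[[0,0,0],[0,0,0],1],[[0,0,0],[0,0,0],1],[[0,0,0],[0,0,0],1]]'; python3 f.py
python3 - <<'E'
from h import *
t=vision.get_image("top");s=vision.get_image("side")
W=np.zeros((600,800,3),np.uint8)
W[:450,:400]=cv2.resize(t[155:245,180:260],None,fx=5,fy=5,interpolation=2)
W[:600,400:]=cv2.resize(s[210:310,270:337],(400,600),interpolation=2)
cv2.imwrite("pics/c4.png",W)
E
```

```text
clock: 12.68
position: [0.5025, 0.2079, 0.139]
ee_rot: [0.246, 0.778, 0.551, 0.174]
contact_force: [-12.1, 1.7, 10.0]
width: 0.0229
gripper_force: 63.6
t 12.675 pos [0.5025 0.2079 0.139 ] q [ 0.57  0.2   2.07 -0.85  0.65  1.55] F [-12.1   1.7  10. ] w 0.0229 63.63024115562439
shift mm (tool) [-0.2  0.1  0.3] shift in TARGET axes [-0.2  0.1  0.3] turn units [ 0.02 -0.01  0.01]
F tool [ -2.39721004  -4.06331788 -15.04708232]
```

View pics/c4.png

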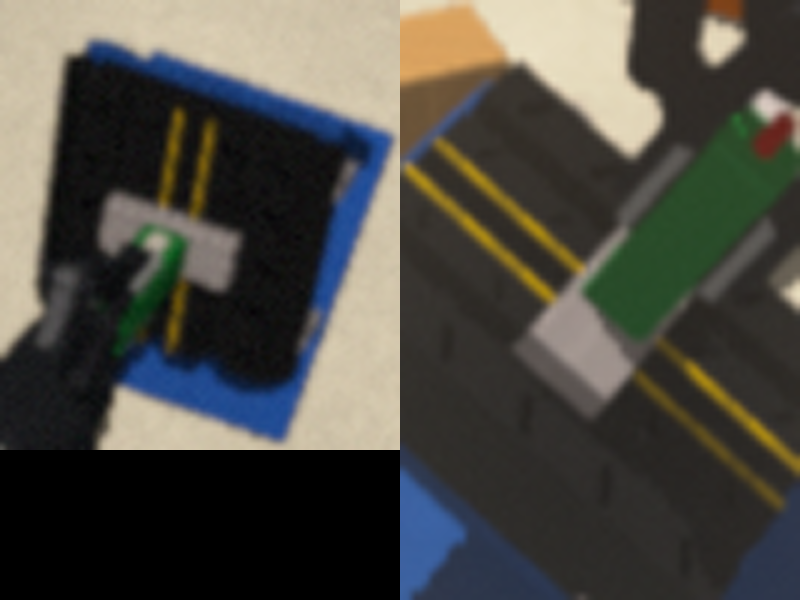

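The foot lies flat across the yellow lines and the red stem is clearly raised, so the measurement is made. I'll retract and level the gauge.

```bash
python3 -m handwheel '[[[0,0,-5],[0,0,0],1],[[0,0,-10],[0,0,0],1],[[0,0,-25],[0,0,0],1],[[0,0,-30],[0,0,0],1],[[0,0,-30],[0,0,0],1],[[0,0,0],[0.98,0,-0.06],1],[[0,0,0],[0.98,0,-0.06],1],[[0,0,0],[0.98,0,-0.06],1],[[0,0,0],[0.98,0,-0.06],1],[[0,0,0],[0.98,0,-0.06],1],[[0,0,0],[0.93,0,-0.06],1],[[0,0,0],[0,0,0],1],[[0,0,0],[0,0,0],1]]' 
python3 -c "
from h import *
delta([.5251,-.2337,.220],Rz(-17.5))"
```

```text
clock: 14.4
position: [0.4487, 0.2268, 0.2198]
ee_rot: [0.005, 0.806, 0.592, -0.004]
contact_force: [-0.0, -1.2, -3.1]
width: 0.0232
gripper_force: 60.9
t 14.4 pos [0.4487 0.2268 0.2198] q [ 0.34  0.18  1.67 -0.01  1.3   0.64] F [-0.  -1.2 -3.1] w 0.0232 60.947052240371704
shift mm (tool) [-416.6  210.5    5.4] shift in TARGET axes [-4.162e+02  2.114e+02 -2.000e-01] turn units [0.02 0.12 0.02]
```

```bash
python3 -m handwheel '[[[0,0,0],[0,0.12,0],1],[[-20,10,0],[0,0,0],1],[[-42,21,0],[0,0,0],1],[[-42,21,0],[0,0,0],1],[[-42,21,0],[0,0,0],1],[[-42,21,0],[0,0,0],1],[[-42,21,0],[0,0,0],1],[[-42,21,0],[0,0,0],1],[[-42,21,0],[0,0,0],1],[[-42,22,0],[0,0,0],1],[[-40,21,0],[0,0,0],1],[[-20,11,0],[0,0,0],1],[[0,0,40],[0,0,0],1],[[0,0,40],[0,0,0],1],[[0,0,0],[0,0,0],1],[[0,0,0],[0,0,0],1]]' 
python3 - <<'E'
from h import *
delta([.5251,-.2337,.0815],Rz(-17.5))
t=vision.get_image("top");s=vision.get_image("side")
W=np.zeros((600,800,3),np.uint8)
W[:350,:400]=cv2.resize(t[165:235,340:420],None,fx=5,fy=5,interpolation=2)
W[:500,400:]=cv2.resize(s[110:235,270:370],None,fx=4,fy=4,interpolation=2)
cv2.imwrite("pics/c5.png",W)
E
```

```text
clock: 16.4
position: [0.5272, -0.2328, 0.1413]
ee_rot: [0.001, 0.806, 0.592, 0.002]
contact_force: [-1.0, 0.6, -2.2]
width: 0.0235
gripper_force: 60.9
t 16.4 pos [ 0.5272 -0.2328  0.1413] q [-0.54  0.34  1.65  0.    1.15 -0.24] F [-1.   0.6 -2.2] w 0.0235 60.8886981010437
shift mm (tool) [-1.6 -2.  59.8] shift in TARGET axes [-1.5 -1.7 59.8] turn units [ 0.04 -0.01  0.03]
```

View pics/c5.png

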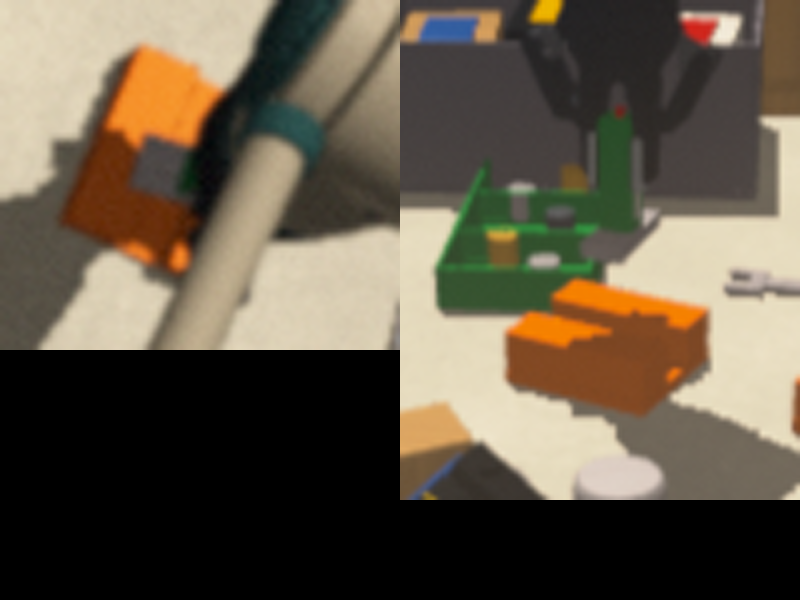

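The gauge is upright above its rest, with the slot below it. I'll lower it gently.

```bash
python3 -m handwheel '[[[-1,-2,20],[0.04,0,0],1],[[0,0,20],[0,0,0],1],[[0,0,12],[0,0,0],1],[[0,0,5],[0,0,0],1],[[0,0,2],[0,0,0],1],[[0,0,0.5],[0,0,0],1],[[0,0,0],[0,0,0],1],[[0,0,0],[0,0,0],1]]' 
python3 -c "
from h import *
delta([.5251,-.2337,.0815],Rz(-17.5))"
```

```text
clock: 17.5
position: [0.5244, -0.2336, 0.0817]
ee_rot: [-0.001, 0.806, 0.592, 0.0]
contact_force: [-2.4, 0.9, 5.7]
width: 0.0235
gripper_force: 62.2
t 17.5 pos [ 0.5244 -0.2336  0.0817] q [-0.54  0.4   1.73  0.    1.02 -0.24] F [-2.4  0.9  5.7] w 0.0235 62.15265512466431
shift mm (tool) [0.1 0.7 0.2] shift in TARGET axes [0.1 0.7 0.2] turn units [-0.01 -0.01  0.02]
```

```bash
python3 -m handwheel '[[[0,0,0],[0,0,0],0.3],[[0,0,0],[0,0,0],-0.2],[[0,0,0],[0,0,0],-1],[[0,0,0],[0,0,0],-1],[[0,0,0],[0,0,0],-1],[[0,0,0],[0,0,0],-1],[[0,0,-10],[0,0,0],-1],[[0,0,-30],[0,0,0],-1],[[0,0,-40],[0,0,0],-1],[[0,0,-40],[0,0,0],-1],[[0,0,-20],[0,0,0],-1],[[0,0,0],[0,0,0],-1],[[0,0,0],[0,0,0],-1]]' 
python3 - <<'E'
from h import *
t=vision.get_image("top");s=vision.get_image("side")
W=np.zeros((600,800,3),np.uint8)
W[:350,:400]=cv2.resize(t[165:235,340:420],None,fx=5,fy=5,interpolation=2)
W[:500,400:]=cv2.resize(s[110:235,270:370],None,fx=4,fy=4,interpolation=2)
cv2.imwrite("pics/c6.png",W)
E
```

```text
clock: 19.12
position: [0.5237, -0.2332, 0.2196]
ee_rot: [-0.002, 0.806, 0.592, -0.001]
contact_force: [0.2, 0.2, -0.2]
width: 0.0851
gripper_force: 0.0
```

View pics/c6.png

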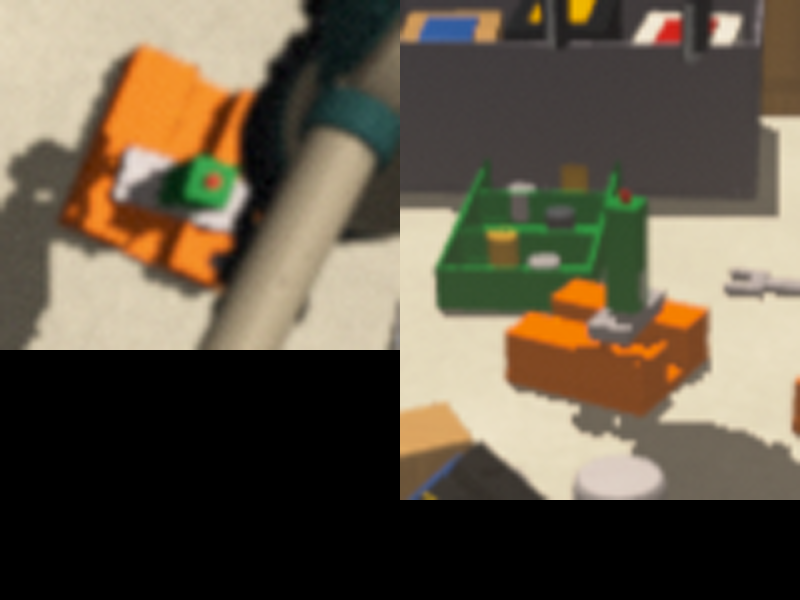

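The gauge stands upright and released on its rest (stem at crop (212,182)), close to where it started, and the stem is low again.

```bash
python3 -c "
from rig import manip
print(manip.sign_off())"
```

```text
the job is handed in; nothing more can be done
None
```

The middle groove was measured with the foot held flat on the tread for just over a second. The gauge is back upright on its rest and released, and I handed the job in at about 19 s; the sign-off returned no verdict.

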